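Hang the weighing pan on the hook inside the balance's draft shield

ROBOT

A 7-joint arm with a two-finger parallel gripper is mounted at the origin on the work surface. World frame = base frame: x ahead of the robot, y to its left, z up, the work surface at z = 0. Lengths are in m, angles in rad, forces in N, time in s.
With the tool pointing down it reaches from about 0.4 to 0.85 m from the base axis. Payload 10.4 kg.
Tool frame: the origin (TCP) lies between the finger pads; the fingertips stand 19 mm ahead of it and the grasp point (between the pads) is the TCP; z points along the fingers, x is the direction in which the jaws open and shut, and the axes are right-handed (so a half turn about z gives the same grasp; the last joint's range is limited). The gripper opens to 87 mm and grips with 3 to 60 N. Pads are 19 mm wide; open, the fingers measure 117 mm over their backs; the gripper's body (75 mm by 190 mm) begins 51 mm behind the grasp point.
Start: joints at [1.133, 0.332, -0.065, 1.46, 0.022, 1.35, -0.088], TCP at [0.252, -0.572, 0.242] pointing down, gripper open.
Joint ranges: [-2.6, 2.6], [-0.5, 2.12], [-1.47, 1.34], [0.16, 2.42], [-1.27, 4.41], [0.06, 2.06], [-2.6, 2.6]. Speed limits (rad/s): [2.22, 2.22, 2.79, 2.79, 3.14, 3.14, 3.14].

INTERFACE

Orientations are given as a unit quaternion [x, y, z, w].
In Python, from bench import * gives the robot as it stands.
- The arm moves only by the tool step_arm, never from a script. Its argument "commands" is a list of rows, each a list of 6 numbers: the shift along the tool's x, y, z in m, then the turn, a rotation vector about the tool's x, y, z in rad. In form: [[tx, ty, tz, rx, ry, rz], ...]. A call has 1 to 12 rows; each row shifts and turns the commanded pose from where the row before left it, along the tool's axes as they then stand; what a row does not reach is not made up. A row lasts 1/10 s, in which the tool goes at most 50 mm and 8.59 degrees, less where a joint would pass 70% of its speed; a pose out of reach is approached as far as the arm can. A call with a gripper value outside its range is refused whole. "gripper" is the opening, from 0 (shut) to 1 (fully open), set as the call begins (left out, the last holds). The fingers move at their own pace and stop on an object; "grip_force" is the grip in N (left out, the last holds). Time passes only in rows, so rows that do not move let the fingers close. It gives the time, the measured TCP pose, the force and the opening at its end, in the units of the state.
- read_state(): the state, without advancing time (a new reading comes with each control period).
- camera(name): name is "scene" or "top" or "wrist"; returns the picture (480x640x3 uint8, red, green, blue); there is no depth.
- get_calibration(name): a dict with "fx", "fy", "cx", "cy" (pixels), "R" (3x3) and "t" (3): a world point X has camera coordinates R X + t. Camera axes: x right, y down, z forward; pixel columns grow to the right and rows downward; lengths in m; the calibration is good to about 2 mm. A picture is of the moment at which its call begins: read the wrist's pose just before it. get_calibration takes no time and is no camera call; for the wrist camera it gives the pose at the moment of the call.
- close_job(): hands the job in, once; it reports no verdict.
The state is a dict: "time": time; "joint_positions": joint angles; "joint_vel": joint speeds; "joint_torque": joint torques, N m; "ee_pos": TCP position; "eef_rot": TCP orientation; "ft_force": force on the tool from outside, world axes, zero at the start; "torque": the same for the moment, N m; "width": finger opening in m.
Only numpy, scipy, OpenCV 4.12 (cv2) and the standard library are available. Lean on these libraries where they do the work, as an engineer would, in place of code of your own. Each camera call takes 0.05 s, during which the arm holds its last target. There are 200 camera calls.

TASK

Pick up the steel hanging pan by its blue tab, bring it down through the slot in the balance's roof without touching the roof, glass or housing, and thread its eye over the brass hook inside. Rest it lightly on the hook arm and slide it in towards the red stop until it drops into the notch in front of the stop; let go only once it sits there, so that it hangs upright and still by itself. Be gentle: the hook belongs to the weighing mechanism, so never load it with more than about 10 newtons, and leave the glassware and other things on the bench where they are.

Things in the scene. Friction and masses are not known exactly. Their poses are not given: they have to be found in the camera images.
- hanger_tab (a point): Middle of the blue grip tab of the loose hanging pan (170 mm tall, 130 g give or take a quarter, stands upright on its disc); 145 mm above its underside. Tab 50 mm high, 16 mm thick along its y (pinch it along y), 22 mm wide along x. z up; x = the way the eye looks through. Half a turn about z gives the same shape. An 8 mm square stem joins tab and eye.
- hanger_eye (a point): Middle of the top bar of the pan's eye, 85 mm below the tab point: the bar that rests on the hook. The eye is an upright frame of 6 mm round steel in the pan's y-z plane: top bar along y, bottom bar 41 mm below it, side bars 19 mm to either side (centres; clear opening 35 mm high, 32 mm wide). Axes as the tab.
- hanger: The hanging pan, axes as the tab; origin at the underside of its round steel disc (44 mm across, 8 mm thick), 60 mm below the eye's top bar.
- balance: White balance with glass draft shield, fixed. Origin at bench level under the chamber's middle; x from its front (dark display, robot side) to its rear, y left, z up. Housing x -140 to +110, y -105 to +105 mm; its top, the chamber floor, 50 mm high. Glass and frame, x and y within 105 mm of the origin, rise to the roof, 6 mm thick, top 170 mm high.
- roof_slot (a point): Middle of the open slot in the balance's roof, at the roof's top face (170 mm high, 15 mm in front of the balance's origin). The slot is 164 mm long in the balance's x and 76 mm wide in y. Axes as the balance.
- hook_nominal (a point): NOMINAL middle of the floor of the hook's notch, on the balance (x +30 mm, y 0, 122 mm high). The real hook is clamped up to 15 mm farther forward or back along the balance's x and up to 5 mm higher or lower, not shown here (y is true): find the notch by feel or sight. The hook is sprung: it gives 1 mm per 4 N vertically, per 3 N along x. Axes as the balance.
- hook_front (a point): NOMINAL foremost end of the same hook, at its front run's top face; shifts with the real hook. Brass arm 12 mm wide, 10 mm deep, along the balance's x: tip 4 mm long turned up 4 mm, front run 40.5 mm, notch 11 mm long and 5 mm deep (its middle 50 mm behind this point), red stop 10 mm taller than the run, rear bar to a bracket 66 mm behind the balance's origin. Seated, the eye's top bar lies on the notch floor.
- beaker: Bystander: glass beaker, 66 mm across, 85 mm high; origin under its centre.
- vial_amber: Bystander: amber vial with black cap, 38 mm across, 75 mm high; origin under its centre.
- cal_weight: Bystander: brass calibration weight with a knob, 32 mm across, 50 mm high; origin under its centre.
- spoon: Bystander: steel lab spoon about 160 mm long lying on the bench; origin under it.
Not all that is in view belongs to the job. Leave any orange or turquoise look-alike of the hanger alone.

How it is judged:
By the outcome, as a careful person would: the job done as asked, in the order asked, and still so for the second after the job is handed in, with the robot touching nothing.
It also fails if it takes over 72 s, if anything falls off the work surface, if the arm or the gripper's body presses on something with over 40 N, if the wrist force passes 120 N, or if a joint passes its speed limit or range.

## Working session

There is one attempt and no reset: what is moved stays moved. The work goes in short steps, Python scripts to look and compute and a tool call to move; the robot and the scene stay as the last step left them, time stands still between calls to the robot, and variables do not carry over. Pictures are saved under pics/ and viewed, on a budget of 10 in all, crops included, one or two more only if the job needs it, and the job is handed in when it is done.

Besides the shell and the picture viewer there is one more tool, called after "Emit:" by a JSON object that holds its "name" and its "arguments". step_arm: Moves the arm, as the interface text tells. Its arguments: {"type":"object","properties":{"commands":{"type":"array","items":{"type":"array","items":{"type":"number"}}},"gripper":{"type":"number"},"grip_force":{"type":"number"}},"required":["commands"]}

```bash
mkdir -p pics; ls; python3 - <<'E'
from bench import *
import cv2,numpy as np
for n in ("scene","top"):
    im=camera(n); cv2.imwrite(f"pics/{n}0.png",im[:,:,::-1])
    c=get_calibration(n); print(n,c)
s=read_state(); print({k:np.round(v,3) for k,v in s.items()})
E
```

```text
pics
scene {'fx': 438.83585507189736, 'fy': 438.83585507189736, 'cx': 325.3258908242607, 'cy': 237.3020892791479, 'R': array([[ 0.72436806,  0.6889581 ,  0.02505293],
       [ 0.36457609, -0.35196525, -0.86209323],
       [-0.58512836,  0.6336065 , -0.50613003]]), 't': array([-0.37229427, -0.05877796,  1.19231482])}
top {'fx': 504.24220162554064, 'fy': 504.24220162554064, 'cx': 320.66953237506755, 'cy': 242.07107887356446, 'R': array([[ 0.02058938, -0.99960972, -0.01888066],
       [-0.9947095 , -0.01858013, -0.10103361],
       [ 0.10064338,  0.02086099, -0.99470384]]), 't': array([0.01921449, 0.47356309, 1.05686462])}
{'time': np.float64(0.1), 'joint_positions': array([ 1.133,  0.333, -0.065,  1.461,  0.022,  1.35 , -0.089]), 'joint_vel': array([-0.001, -0.003,  0.001, -0.003, -0.001,  0.   ,  0.   ]), 'joint_torque': array([ 2.0000e-03, -6.2454e+01,  2.5000e-02, -3.9072e+01, -6.2000e-02,
        3.6000e-02,  0.0000e+00]), 'ee_pos': array([ 0.252, -0.572,  0.241]), 'eef_rot': array([ 0.838, -0.546, -0.001, -0.   ]), 'ft_force': array([ 0.279,  0.746, -0.333]), 'torque': array([-0.016, -0.027,  0.004]), 'width': np.float64(0.087)}
```

View pics/scene0.png

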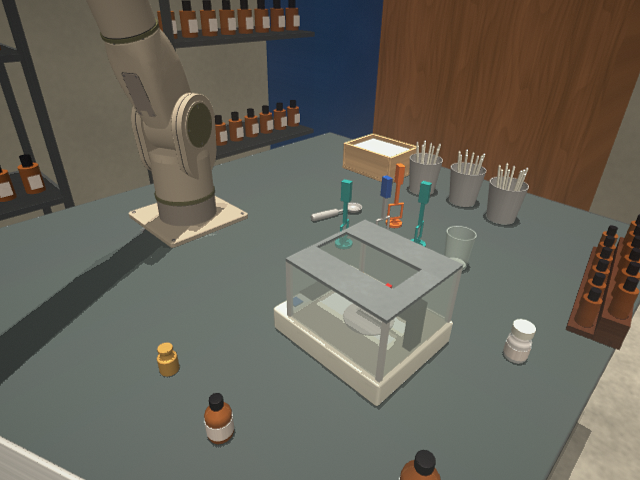

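View pics/top0.png

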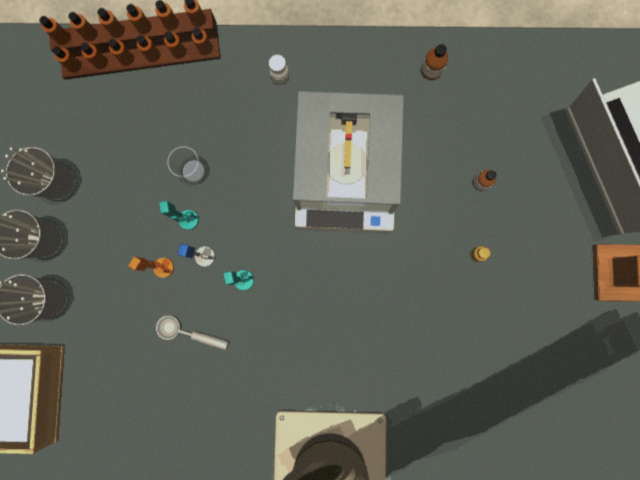

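The blue-tab hanger is at scene (387,187) and top (187,251). The look-alikes are orange at scene (398,190) and turquoise at (346,190) and (424,200). The blue one fits the description, so I'll confirm it in an enlarged crop and measure.

```bash
cat > h.py <<'E'
import cv2,numpy as np
from bench import *
def ray(c,u,v):
    d=c["R"].T@np.array([(u-c["cx"])/c["fx"],(v-c["cy"])/c["fy"],1.]); return -c["R"].T@c["t"],d/np.linalg.norm(d)
def onz(c,u,v,z):
    o,d=ray(c,u,v); return o+d*(z-o[2])/d[2]
def tri(r1,r2):
    A=np.zeros((3,3));b=np.zeros(3)
    for o,d in (r1,r2):
        P=np.eye(3)-np.outer(d,d);A+=P;b+=P@o
    x=np.linalg.solve(A,b); return x,[np.linalg.norm(np.cross(x-o,d)) for o,d in (r1,r2)]
def proj(c,X):
    p=c["R"]@np.asarray(X)+c["t"]; return np.array([c["fx"]*p[0]/p[2]+c["cx"],c["fy"]*p[1]/p[2]+c["cy"]])
E
python3 - <<'E'
from h import *
ct,cs=get_calibration("top"),get_calibration("scene")
t=cv2.imread("pics/top0.png");s=cv2.imread("pics/scene0.png")
def blue(im,x0,x1,y0,y1):
    h=cv2.cvtColor(im,cv2.COLOR_BGR2HSV); m=cv2.inRange(h,(108,120,50),(125,255,255)); k=np.zeros_like(m);k[y0:y1,x0:x1]=m[y0:y1,x0:x1];return k
mt=blue(t,170,205,235,270);ms=blue(s,370,400,170,205)
for m in(mt,ms): print(cv2.boundingRect(m),cv2.countNonZero(m),cv2.minAreaRect(cv2.findNonZero(m)))
cen=[cv2.findNonZero(m).reshape(-1,2).mean(0) for m in(mt,ms)]
print(tri(ray(ct,*cen[0]),ray(cs,*cen[1])))
# roof: gray corners
g=cv2.cvtColor(t,cv2.COLOR_BGR2HSV); 
print("roof pix",g[110,310],g[200,390],g[150,348],g[165,348],g[60,348])
a=cv2.resize(t[195:300,125:265],None,fx=4,fy=4,interpolation=cv2.INTER_CUBIC)
b=cv2.resize(s[150:260,330:440],None,fx=4,fy=4,interpolation=cv2.INTER_CUBIC)
im=np.zeros((440,800,3),np.uint8);im[:420,:360]=a[:,100:460];im[:,360:]=b
cv2.imwrite("pics/c1.png",im)
cv2.imwrite("pics/c2.png",cv2.resize(t[85:240,285:415],None,fx=4,fy=3.8,interpolation=cv2.INTER_CUBIC))
E
```

```text
(178, 244, 15, 13) 106 ((185.30770874023438, 250.4615478515625), (13.335897445678711, 11.374736785888672), 11.309932708740234)
(381, 176, 11, 22) 188 ((386.0594177246094, 186.4059295654297), (9.552356719970703, 21.09478759765625), 5.710592269897461)
(array([0.43913458, 0.28563077, 0.14227108]), [np.float64(0.0016165464746020894), np.float64(0.0016165464746018916)])
roof pix [ 36  18 145] [ 39  17 149] [ 22 142 198] [ 23 139 197] [51 19 94]
```

View pics/c1.png

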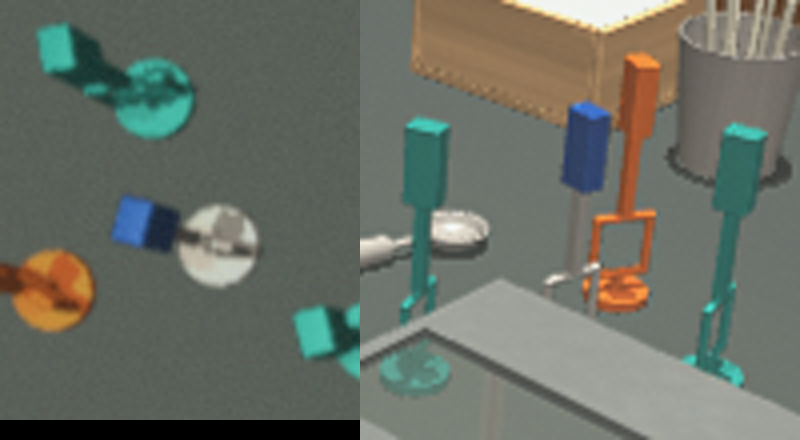

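View pics/c2.png

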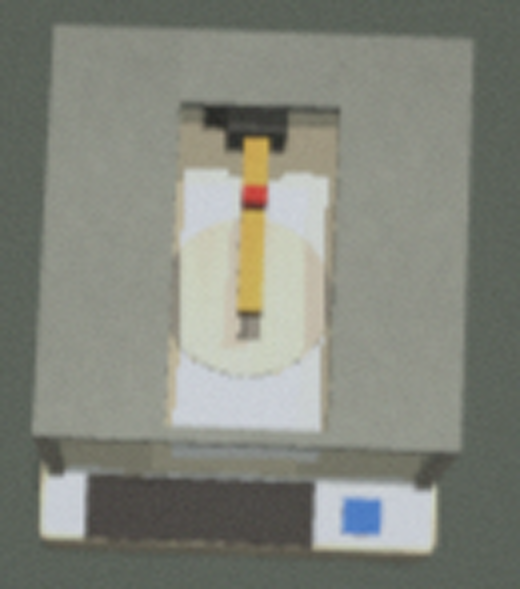

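The crop confirms it: the blue tab, grey stem and steel eye and disc are at top (187,251), with bar ends near scene (376.5,221) and (390,216.5). The second crop shows the roof, the slot, the brass hook and the red stop near top (348.5,136).

```bash
python3 - <<'E'
from h import *
np.set_printoptions(precision=4,suppress=True)
ct,cs=get_calibration("top"),get_calibration("scene")
print("camtop",-ct["R"].T@ct["t"])
a,b=onz(cs,376.5,221,.063),onz(cs,390,216.5,.063)
print("bar",a,b,np.linalg.norm(a-b),(a+b)/2,"yaw of y",np.degrees(np.arctan2(*(a-b)[1::-1])))
P=lambda x,y:(285+(x+.5)/4-.5,85+(y+.5)/3.8-.5)
t=cv2.imread("pics/top0.png");hsv=cv2.cvtColor(t,cv2.COLOR_BGR2HSV)
# disc (bright pale) 
m=np.zeros(t.shape[:2],np.uint8);m[240:272,192:220]=cv2.inRange(hsv,(0,0,165),(180,70,255))[240:272,192:220]
(x,y),r=cv2.minEnclosingCircle(cv2.findNonZero(m));print("disc",x,y,r,onz(ct,x,y,.008))
# tab top crop corners
C=np.array([onz(ct,150+x/4,195+y/4,.17) for x,y in((128,196),(180,207),(166,250),(115,238))]);print("tabtop",C.mean(0),np.degrees(np.arctan2(*(C[0]-C[1])[1::-1])),[np.linalg.norm(C[i]-C[i-1]) for i in range(4)])
R=np.array([onz(ct,*P(*p),.17) for p in((53,26),(473,38),(460,452),(33,433))])
S=np.array([onz(ct,*P(*p),.17) for p in((180,104),(340,108))])
print("roof",R,R.mean(0),[np.linalg.norm(R[i]-R[i-1]) for i in range(4)]);print("slot",S)
e=[R[0]-R[3],R[1]-R[2]];f=[R[0]-R[1],R[3]-R[2]]
print("yaw x",[np.degrees(np.arctan2(v[1],v[0])) for v in e],[np.degrees(np.arctan2(-v[0],v[1])) for v in f])
m=cv2.inRange(hsv,(0,150,100),(6,255,255));m[:, :330]=0;m[:,365:]=0;m[:120]=0;m[160:]=0
print("red",cv2.boundingRect(m));print(hsv[125:150,348].tolist())
E
```

```text
camtop [0.3643 0.006  1.0995]
bar [0.4441 0.2505 0.063 ] [0.4528 0.2933 0.063 ] 0.043734007442938254 [0.4484 0.2719 0.063 ] yaw of y -101.49096459898578
disc 204.0263214111328 256.02630615234375 9.470358848571777 [0.4394 0.2825 0.008 ]
tabtop [0.4376 0.274  0.17  ] 79.21043488088048 [np.float64(0.020359736918859617), np.float64(0.02500060167662691), np.float64(0.020915178405309896), np.float64(0.024609587366904665)]
roof [[ 0.747   0.075   0.17  ]
 [ 0.7433 -0.1252  0.17  ]
 [ 0.5331 -0.1201  0.17  ]
 [ 0.5392  0.0792  0.17  ]] [ 0.6407 -0.0228  0.17  ] [np.float64(0.20788470949411694), np.float64(0.20028935995242703), np.float64(0.21028961440537608), np.float64(0.1993286107726798)]
slot [[ 0.7073  0.0135  0.17  ]
 [ 0.7063 -0.0624  0.17  ]]
yaw x [np.float64(-1.1405456631179272), np.float64(-1.4052139521540412)] [np.float64(-1.0494856662386463), np.float64(-1.7396878931936623)]
red (346, 134, 5, 5)
[[21, 148, 200], [21, 148, 200], [22, 147, 198], [21, 146, 202], [22, 145, 200], [22, 146, 199], [22, 147, 199], [21, 144, 204], [15, 157, 200], [4, 172, 199], [2, 178, 195], [2, 172, 196], [2, 170, 176], [2, 146, 129], [8, 131, 101], [20, 138, 155], [23, 142, 197], [22, 144, 199], [22, 146, 198], [22, 145, 201], [22, 143, 202], [22, 143, 201], [22, 144, 200], [22, 144, 197], [22, 144, 200]]
```

Emit:
{"name": "step_arm", "arguments": {"commands": [[-0.006, -0.042, -0.003, 0, 0, -0.072], [-0.006, -0.042, -0.003, 0, 0, -0.072], [-0.006, -0.042, -0.003, 0, 0, -0.072], [-0.006, -0.042, -0.003, 0, 0, -0.072], [-0.006, -0.042, -0.003, 0, 0, -0.072], [-0.006, -0.042, -0.003, 0, 0, -0.072], [-0.006, -0.042, -0.003, 0, 0, -0.072], [-0.006, -0.042, -0.003, 0, 0, -0.072], [-0.006, -0.042, -0.003, 0, 0, -0.072], [-0.006, -0.042, -0.003, 0, 0, -0.072], [-0.006, -0.042, -0.003, 0, 0, -0.072], [-0.006, -0.042, -0.003, 0, 0, -0.072]], "gripper": 0.45}}

```text
time: 1.3
ee_pos: [0.5381, -0.168, 0.2773]
eef_rot: [0.99, -0.144, -0.0, -0.0]
ft_force: [1.5, 0.3, 1.0]
width: 0.0392
```

Emit:
{"name": "step_arm", "arguments": {"commands": [[-0.006, -0.04, -0.003, 0, 0, -0.1], [-0.002, -0.04, -0.003, 0, 0, -0.1], [0.002, -0.04, -0.003, 0, 0, -0.1], [0.003, -0.04, -0.003, 0, 0, -0.1], [0.004, -0.04, -0.003, 0, 0, -0.1], [0.006, -0.038, -0.003, 0, 0, -0.1]]}}

```text
time: 1.9
ee_pos: [0.555, 0.0699, 0.2953]
eef_rot: [0.988, 0.156, -0.0, -0.0]
ft_force: [1.0, 0.0, -0.9]
width: 0.0391
```

Emit:
{"name": "step_arm", "arguments": {"commands": [[-0.0075, -0.04, 0, 0, 0, 0], [-0.0075, -0.04, 0, 0, 0, 0], [-0.0075, -0.04, 0, 0, 0, 0], [-0.0075, -0.04, 0, 0, 0, 0], [-0.0075, -0.04, 0, 0, 0, 0], [-0.0075, -0.038, 0, 0, 0, 0]]}}

```text
time: 2.5
ee_pos: [0.4391, 0.2827, 0.2954]
eef_rot: [0.988, 0.153, -0.0, 0.0]
ft_force: [1.0, 1.0, 0.1]
width: 0.0392
```

Emit:
{"name": "step_arm", "arguments": {"commands": [[0, 0, 0, 0, 0, -0.106], [0, 0, 0, 0, 0, -0.106], [0, 0, 0, 0, 0, -0.106], [0, 0, 0, 0, 0, -0.106], [0, 0, 0, 0, 0, -0.106], [0, 0, 0, 0, 0, -0.106], [0, 0, 0, 0, 0, -0.106], [0, 0, 0, 0, 0, -0.106], [0, 0, 0, 0, 0, -0.106], [0, 0, 0, 0, 0, -0.106]]}}

```text
time: 3.5
ee_pos: [0.4402, 0.2812, 0.2952]
eef_rot: [0.774, 0.634, -0.0, 0.0]
ft_force: [-0.6, -0.9, -0.0]
width: 0.0394
```

```bash
python3 - <<'E'
from h import *
s=read_state();print(s["ee_pos"],s["eef_rot"],s["joint_positions"])
c=get_calibration("wrist");im=camera("wrist")[:,:,::-1].copy();cv2.imwrite("pics/w1.png",im)
print("cam",-c["R"].T@c["t"],c["R"][2])
for X in([.439,.283,.17],[.439,.283,.06],[.439,.283,.008]):print(proj(c,X))
E
```

```text
[0.4402236  0.28117676 0.29524416] [ 7.73711845e-01  6.33537611e-01 -2.75814422e-04  1.66406464e-05] [ 0.19952114  0.17942344 -0.95111168  1.60669186  0.14722245  1.43200638
  0.60772053]
cam [0.37569576 0.29450738 0.43785683] [ 0.24017804 -0.04824403 -0.96952928]
[327.34589988 233.80010944]
[326.84134542 205.80965926]
[326.68944319 197.38279535]
```

View pics/w1.png

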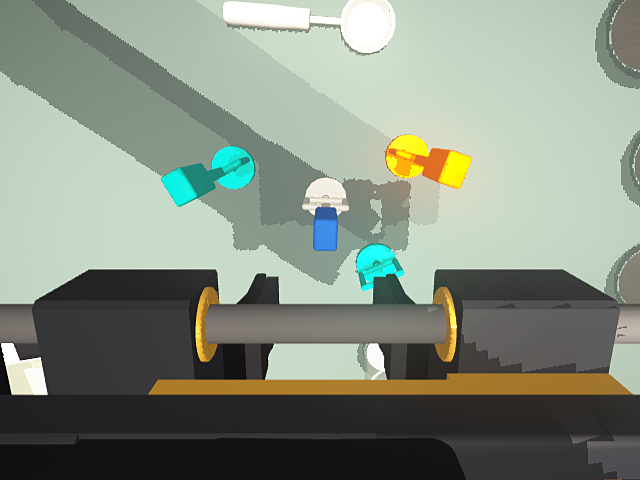

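The wrist view shows the blue tab's top face centred near (326,234). The eye bar runs level across (303..348, 203), so the jaws are aligned with it. I'll check the offset numerically.

```bash
python3 - <<'E'
from h import *
np.set_printoptions(precision=4,suppress=True)
c=get_calibration("wrist");im=cv2.imread("pics/w1.png");h=cv2.cvtColor(im,cv2.COLOR_BGR2HSV)
m=cv2.inRange(h,(105,120,40),(125,255,255));m[:190]=0;m[265:]=0;m[:,:300]=0;m[:,360:]=0
for r in range(205,256,3):
    x=np.flatnonzero(m[r]); print(r,(x.min(),x.max(),im[r,326].tolist()) if len(x) else None,end="; ")
for u,v,z in((326,233,.17),(326,197,.008),(378,262,.008),(408,157,.008),(233,167,.008)):print(onz(c,u,v,z))
g=cv2.resize(im[165:265,280:400],None,fx=6,fy=6,interpolation=cv2.INTER_CUBIC);cv2.imwrite("pics/w1c.png",g)
E
```

```text
205 None; 208 (np.int64(316), np.int64(334), [152, 88, 49]); 211 (np.int64(316), np.int64(335), [152, 91, 54]); 214 (np.int64(315), np.int64(336), [152, 92, 54]); 217 (np.int64(314), np.int64(336), [151, 90, 53]); 220 (np.int64(314), np.int64(337), [219, 123, 58]); 223 (np.int64(314), np.int64(337), [235, 143, 64]); 226 (np.int64(314), np.int64(337), [234, 143, 64]); 229 (np.int64(314), np.int64(336), [234, 141, 65]); 232 (np.int64(314), np.int64(336), [234, 140, 62]); 235 (np.int64(314), np.int64(336), [233, 140, 61]); 238 (np.int64(313), np.int64(336), [233, 139, 62]); 241 (np.int64(313), np.int64(336), [232, 140, 60]); 244 (np.int64(313), np.int64(336), [232, 141, 60]); 247 (np.int64(313), np.int64(336), [233, 139, 60]); 250 (np.int64(317), np.int64(335), [179, 111, 54]); 253 None; [0.4383 0.2822 0.17  ]
[0.4385 0.2823 0.008 ]
[0.5185 0.324  0.008 ]
[0.4143 0.3718 0.008 ]
[0.3901 0.195  0.008 ]
```

View pics/w1c.png

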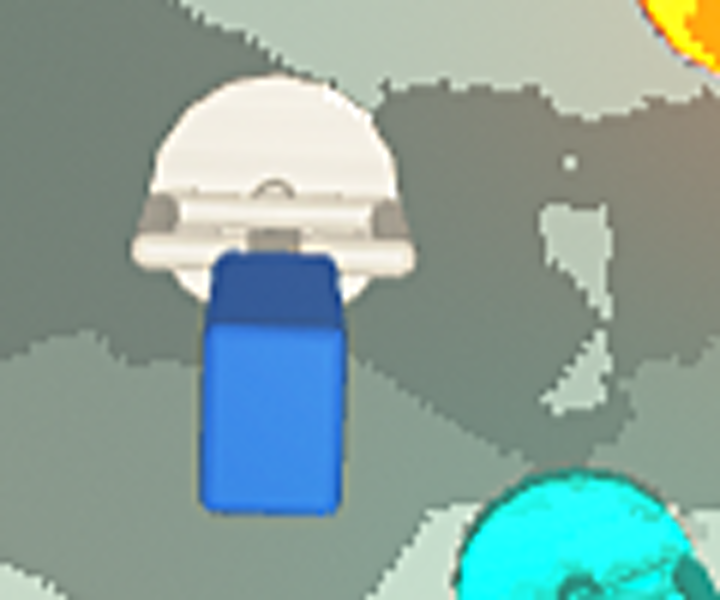

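The tab sits at (0.4383, 0.2822), about 2 mm from the TCP, and about 1° clockwise. I'll descend and grip.

Emit:
{"name": "step_arm", "arguments": {"commands": [[0.0005, -0.002, 0.03, 0, 0, 0.02], [0, 0, 0.03, 0, 0, 0], [0, 0, 0.03, 0, 0, 0], [0, 0, 0.025, 0, 0, 0], [0, 0, 0.02, 0, 0, 0], [0, 0, 0.015, 0, 0, 0], [0, 0, 0, 0, 0, 0], [0, 0, 0, 0, 0, 0]]}}

```text
time: 4.35
ee_pos: [0.4386, 0.2825, 0.146]
eef_rot: [0.781, 0.624, 0.0, -0.0]
ft_force: [-0.2, 0.4, 0.8]
width: 0.0391
```

Emit:
{"name": "step_arm", "arguments": {"commands": [[0, 0, 0, 0, 0, 0], [0, 0, 0, 0, 0, 0], [0, 0, 0, 0, 0, 0], [0, 0, 0, 0, 0, 0], [0, 0, 0, 0, 0, 0], [0, 0, 0, 0, 0, 0]], "gripper": 0, "grip_force": 20}}

```text
time: 4.95
ee_pos: [0.4387, 0.2822, 0.1458]
eef_rot: [0.781, 0.624, 0.0, 0.0]
ft_force: [0.4, -1.9, 3.6]
width: 0.0157
```

Emit:
{"name": "step_arm", "arguments": {"commands": [[0, 0, -0.01, 0, 0, 0], [0, 0, -0.02, 0, 0, 0], [0, 0, -0.03, 0, 0, 0], [0, 0, -0.04, 0, 0, 0], [0, 0, -0.04, 0, 0, 0], [0, 0, -0.04, 0, 0, 0], [0, 0, -0.02, 0, 0, 0], [0, 0, -0.01, 0, 0, 0], [0, 0, 0, 0, 0, 0]]}}

```text
time: 5.85
ee_pos: [0.4385, 0.2826, 0.3563]
eef_rot: [0.781, 0.624, 0.001, 0.0]
ft_force: [-1.6, 0.5, -1.7]
width: 0.0156
```

```bash
python3 - <<'E'
from h import *
np.set_printoptions(precision=4,suppress=True)
ct,cs=get_calibration("top"),get_calibration("scene")
P=lambda x,y:(285+(x+.5)/4-.5,85+(y+.5)/3.8-.5)
for n,x,y,z in(("stop top front",255,206,.137),("stop top rear",255,184,.137),("run front",250,312,.127),("tip bottom?",250,338,.117),("rear bar",256,140,.127)):
    print(n,onz(ct,*P(x,y),z))
t=cv2.imread("pics/top0.png");h=cv2.cvtColor(t,cv2.COLOR_BGR2HSV)
m=cv2.inRange(h,(10,110,140),(30,255,255))
for r in(122,128,142,148,154,160,164):
    x=np.flatnonzero(m[r,335:362])+335;print(r,x.min(),x.max(),onz(ct,x.mean(),r,.127))
print(t[160:178,347].tolist())
# slot edges along rows via gray change
for r in(118,125,132,170,180,190):print(r,t[r,322:334].sum(1).tolist(),t[r,362:374].sum(1).tolist())
print(t[108:116,336].sum(1),t[190:205,336].sum(1),t[190:205,360].sum(1))
E
```

```text
stop top front [ 0.6658 -0.0239  0.137 ]
stop top rear [ 0.6774 -0.0237  0.137 ]
run front [ 0.6126 -0.0226  0.127 ]
tip bottom? [ 0.6013 -0.0231  0.117 ]
rear bar [ 0.7043 -0.0242  0.127 ]
122 346 351 [ 0.7032 -0.024   0.127 ]
128 346 351 [ 0.691  -0.0241  0.127 ]
142 346 350 [ 0.6625 -0.0236  0.127 ]
148 345 350 [ 0.6503 -0.0228  0.127 ]
154 345 349 [ 0.6382 -0.022   0.127 ]
160 345 349 [ 0.6261 -0.0222  0.127 ]
164 345 349 [ 0.618  -0.0223  0.127 ]
[[88, 172, 199], [89, 172, 201], [89, 175, 200], [86, 171, 198], [91, 176, 202], [91, 172, 200], [77, 143, 165], [64, 93, 106], [97, 109, 116], [123, 134, 140], [128, 139, 144], [126, 138, 145], [129, 139, 146], [132, 145, 149], [156, 168, 169], [190, 201, 200], [194, 206, 203], [195, 208, 202]]
118 [420, 422, 427, 420, 430, 424, 422, 423, 431, 430, 429, 427] [379, 377, 378, 377, 381, 384, 380, 354, 403, 414, 414, 414]
125 [423, 422, 419, 419, 424, 417, 409, 408, 430, 428, 437, 437] [441, 434, 439, 432, 434, 432, 428, 392, 417, 419, 422, 419]
132 [428, 433, 431, 431, 439, 434, 437, 443, 479, 588, 611, 608] [611, 605, 599, 605, 591, 488, 426, 384, 408, 439, 432, 437]
170 [431, 433, 436, 434, 439, 409, 402, 439, 567, 602, 600, 600] [555, 542, 546, 540, 433, 383, 420, 427, 429, 432, 434, 437]
180 [436, 434, 443, 444, 450, 512, 523, 532, 603, 620, 613, 559] [625, 617, 603, 490, 448, 388, 414, 433, 430, 436, 425, 425]
190 [446, 444, 448, 456, 480, 513, 537, 597, 612, 614, 622, 618] [611, 610, 597, 488, 442, 393, 415, 434, 434, 436, 435, 425]
[423 432 425 386 291 171 193 193] [629 622 615 619 625 619 596 522 453 446 437 394 367 406 407] [619 619 615 619 619 615 618 591 526 450 442 432 391 357 399]
```

Emit:
{"name": "step_arm", "arguments": {"commands": [[-0.013, 0.01, -0.004, 0, 0, 0], [-0.03, 0.023, -0.005, 0, 0, 0], [-0.035, 0.0265, 0, 0, 0, 0], [-0.036, 0.0275, 0, 0, 0, 0], [-0.036, 0.0275, 0, 0, 0, 0], [-0.036, 0.0275, 0, 0, 0, 0], [-0.036, 0.0275, 0, 0, 0, 0], [-0.03, 0.023, 0, 0, 0, 0], [-0.014, 0.01, 0, 0, 0, 0], [0, 0, 0, 0, 0, -0.067], [0, 0, 0, 0, 0, -0.067], [0, 0, 0, 0, 0, -0.067]]}}

```text
time: 7.05
ee_pos: [0.5767, -0.0212, 0.3631]
eef_rot: [0.713, 0.701, -0.001, -0.001]
ft_force: [-0.4, -0.3, -1.2]
width: 0.0154
```

Emit:
{"name": "step_arm", "arguments": {"commands": [[0, 0, 0, 0, 0, 0], [0, 0, 0, 0, 0, 0]]}}

```text
time: 7.25
ee_pos: [0.5769, -0.0214, 0.3637]
eef_rot: [0.715, 0.699, -0.0, -0.001]
ft_force: [0.7, 0.1, -1.8]
width: 0.0159
```

```bash
python3 - <<'E'
from h import *
np.set_printoptions(precision=4,suppress=True)
s=read_state();print(s["ee_pos"],s["eef_rot"],s["joint_positions"],s["ft_force"])
c=get_calibration("wrist");im=camera("wrist")[:,:,::-1].copy();np.save("w2c.npy",c,allow_pickle=True)
p=s["ee_pos"];
print("tab",proj(c,p),"eye",proj(c,p-[0,0,.0858]),"stop",proj(c,[.6658,-.0239,.137]),"tip",proj(c,[.610,-.0222,.131]))
cv2.imwrite("pics/w2.png",im)
cv2.imwrite("pics/s2.png",camera("scene")[:,:,::-1])
E
```

```text
[ 0.5769 -0.0214  0.3637] [ 0.7152  0.6989 -0.0004 -0.0005] [ 0.5632  0.2729 -0.7595  1.3482  0.1863  1.594   1.3744] [ 0.7285  0.0669 -1.8413]
tab [324.9733 316.4764] eye [325.0594 252.537 ] stop [324.6971 301.5237] tip [325.1282 243.1623]
```

View pics/w2.png

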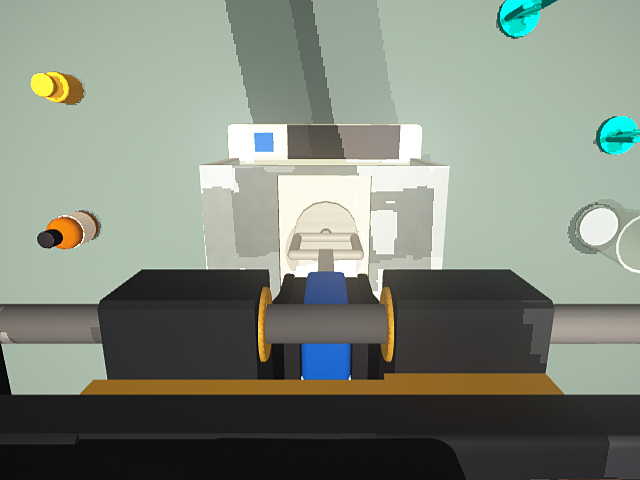

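The wrist view shows the slot from (278,176) to (371,177), and the eye bar at row ~254, cols 289–362. The bar is centred and parallel to the slot. Now the clearance numbers.

```bash
python3 - <<'E'
from h import *
np.set_printoptions(precision=4,suppress=True)
c=np.load("w2c.npy",allow_pickle=True).item();im=cv2.imread("pics/w2.png").astype(int)
for u,v in((278,176.5),(371,176.5),(278,225),(371,225)):print(onz(c,u,v,.17))
print("col325",im[165:272:2,310].sum(1).tolist())
print("row254",im[254,280:296].sum(1).tolist(),im[254,356:372].sum(1).tolist())
for u,v in((289,254),(362,254),(325.5,254)):print("bar",onz(c,u,v,.3637-.0858))
s=cv2.imread("pics/s2.png")
cv2.imwrite("pics/s2c.png",cv2.resize(s[130:380,260:480],None,fx=3,fy=2.4,interpolation=cv2.INTER_CUBIC))
E
```

```text
[ 0.5435 -0.0585  0.17  ]
[0.5452 0.0162 0.17  ]
[ 0.5833 -0.0605  0.17  ]
[0.5851 0.0163 0.17  ]
col325 [471, 523, 517, 518, 513, 657, 744, 740, 741, 741, 741, 741, 741, 741, 740, 741, 740, 740, 741, 749, 549, 661, 689, 667, 671, 669, 670, 674, 669, 658, 659, 669, 680, 687, 511, 610, 693, 639, 550, 673, 662, 669, 563, 560, 633, 682, 627, 571, 732, 717, 765, 765, 765, 765]
row254 [760, 747, 738, 738, 745, 708, 664, 545, 534, 598, 629, 636, 682, 664, 665, 664] [667, 667, 667, 681, 645, 624, 592, 514, 754, 744, 741, 753, 723, 378, 503, 506]
bar [ 0.5773 -0.0421  0.2779]
bar [ 0.5782 -0.0004  0.2779]
bar [ 0.5777 -0.0212  0.2779]
```

View pics/s2c.png

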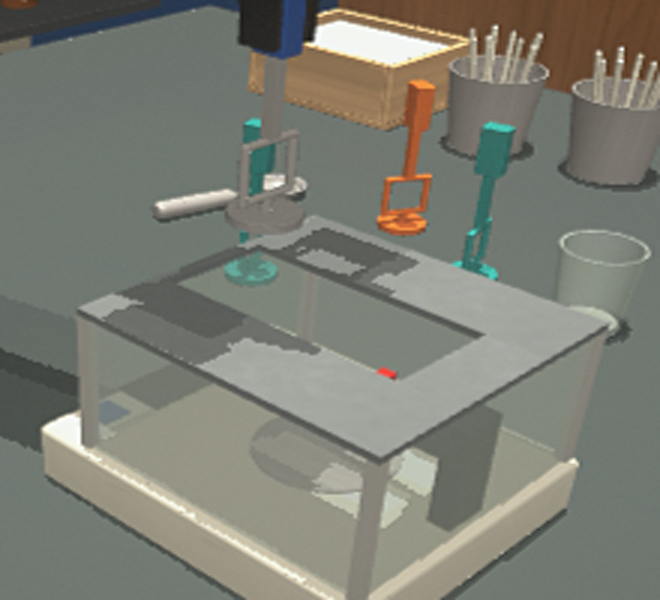

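The hanger hangs upright, centred above the slot, with about 11 mm to the slot's front edge. I'll lower it in front of the hook.

Emit:
{"name": "step_arm", "arguments": {"commands": [[0, 0, 0.006, 0, 0, 0], [0, 0, 0.012, 0, 0, 0], [0, 0, 0.015, 0, 0, 0], [0, 0, 0.015, 0, 0, 0], [0, 0, 0.015, 0, 0, 0], [0, 0, 0.015, 0, 0, 0], [0, 0, 0.015, 0, 0, 0], [0, 0, 0.015, 0, 0, 0], [0, 0, 0.013, 0, 0, 0], [0, 0, 0.008, 0, 0, 0], [0, 0, 0.004, 0, 0, 0], [0, 0, 0, 0, 0, 0]]}}

```text
time: 8.55
ee_pos: [0.5772, -0.0219, 0.2312]
eef_rot: [0.715, 0.699, -0.0, -0.0]
ft_force: [0.3, 0.9, -0.7]
width: 0.016
```

```bash
python3 - <<'E'
from h import *
np.set_printoptions(precision=4,suppress=True)
s=read_state();print(s["ee_pos"],s["eef_rot"],s["ft_force"],s["torque"])
im=camera("scene")[:,:,::-1];tp=camera("top")[:,:,::-1]
a=cv2.resize(im[210:380,275:465],None,fx=3,fy=3,interpolation=cv2.INTER_CUBIC)
cv2.imwrite("pics/s3.png",a);cv2.imwrite("pics/t3full.png",tp)
E
```

```text
[ 0.5772 -0.0219  0.2312] [ 0.7148  0.6994 -0.0001 -0.0001] [ 0.3153  0.9088 -0.7426] [ 0.1028 -0.1299  0.0214]
```

View pics/s3.png

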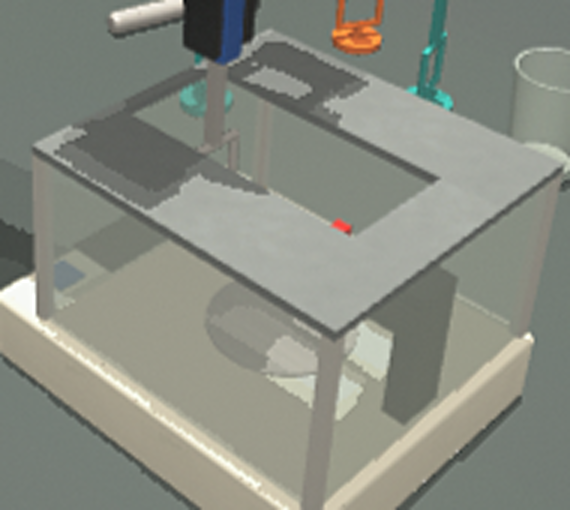

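Emit:
{"name": "step_arm", "arguments": {"commands": [[0, 0.004, 0, 0, 0, 0], [0, 0.006, 0, 0, 0, 0], [0, 0.006, 0, 0, 0, 0], [0, 0.006, 0, 0, 0, 0], [0, 0.006, 0, 0, 0, 0], [0, 0.004, 0, 0, 0, 0]]}}

```text
time: 9.25
ee_pos: [0.6098, -0.0226, 0.2314]
eef_rot: [0.715, 0.699, 0.0, -0.0]
ft_force: [-0.2, 0.2, -1.1]
width: 0.0158
```

Emit:
{"name": "step_arm", "arguments": {"commands": [[0, 0.004, 0, 0, 0, 0], [0, 0.005, 0, 0, 0, 0], [0, 0.005, 0, 0, 0, 0], [0, 0.005, 0, 0, 0, 0], [0, 0.004, 0, 0, 0, 0], [0, 0, 0, 0, 0, 0]]}}

```text
time: 9.85
ee_pos: [0.6326, -0.0231, 0.2314]
eef_rot: [0.715, 0.699, 0.0, -0.0]
ft_force: [0.3, -0.1, -1.3]
width: 0.0158
```

```bash
python3 - <<'E'
from h import *
np.set_printoptions(precision=4,suppress=True)
F=[]
for i in range(6):
    im=camera("scene")[:,:,::-1];s=read_state();F.append(np.r_[s["ft_force"],s["torque"]])
print(s["ee_pos"],np.mean(F,0),np.std(F,0))
tp=camera("top")[:,:,::-1];cv2.imwrite("pics/s4.png",im);cv2.imwrite("pics/t4.png",tp)
cs,ct=get_calibration("scene"),get_calibration("top")
t0=cv2.imread("pics/top0.png")
h=cv2.cvtColor(im,cv2.COLOR_BGR2HSV);m=cv2.inRange(h,(0,150,100),(6,255,255));m|=cv2.inRange(h,(175,150,100),(180,255,255));m[:275]=0;m[300:]=0;m[:,:370]=0;m[:,410:]=0
p=cv2.findNonZero(m).reshape(-1,2);print(p.mean(0),cv2.boundingRect(m))
for u,v in(p.mean(0),):print(tri(ray(cs,u,v),ray(ct,348.6,135.7)))
E
```

```text
[ 0.6321 -0.0231  0.2317] [-0.328   0.1298 -1.3301  0.0958 -0.1274  0.017 ] [0.2597 0.5693 0.3975 0.0214 0.0397 0.0381]
[388.7778 285.1111] (387, 284, 5, 3)
(array([ 0.6732, -0.0237,  0.1357]), [np.float64(0.0009079426204468711), np.float64(0.0009079426204470639)])
```

Emit:
{"name": "step_arm", "arguments": {"commands": [[0, 0, 0.003, 0, 0, 0], [0, 0, 0.004, 0, 0, 0], [0, 0, 0.003, 0, 0, 0], [0, 0, 0.001, 0, 0, 0], [0, 0, 0, 0, 0, 0]]}}

```text
time: 10.7
ee_pos: [0.6321, -0.0232, 0.2203]
eef_rot: [0.715, 0.699, -0.0, -0.0]
ft_force: [0.0, 0.4, -1.1]
width: 0.0159
```

Emit:
{"name": "step_arm", "arguments": {"commands": [[0, 0, 0.001, 0, 0, 0], [0, 0, 0.001, 0, 0, 0], [0, 0, 0, 0, 0, 0]]}}

```text
time: 11.0
ee_pos: [0.6321, -0.0232, 0.2184]
eef_rot: [0.715, 0.699, -0.0, 0.0]
ft_force: [0.0, 0.1, 0.3]
width: 0.016
```

Emit:
{"name": "step_arm", "arguments": {"commands": [[0, 0, 0.0005, 0, 0, 0], [0, 0, 0.0005, 0, 0, 0], [0, 0, 0, 0, 0, 0]]}}

```text
time: 11.3
ee_pos: [0.6322, -0.0231, 0.2175]
eef_rot: [0.715, 0.699, -0.0, -0.0]
ft_force: [0.0, 1.0, -0.9]
width: 0.0161
```

Emit:
{"name": "step_arm", "arguments": {"commands": [[0, 0, 0.0005, 0, 0, 0], [0, 0, 0.0005, 0, 0, 0], [0, 0, 0, 0, 0, 0]]}}

```text
time: 11.6
ee_pos: [0.6322, -0.0232, 0.2165]
eef_rot: [0.715, 0.699, -0.0, 0.0]
ft_force: [1.0, -0.2, -0.7]
width: 0.0155
```

Emit:
{"name": "step_arm", "arguments": {"commands": [[0, 0, 0.0005, 0, 0, 0], [0, 0, 0.0005, 0, 0, 0], [0, 0, 0, 0, 0, 0]]}}

```text
time: 11.9
ee_pos: [0.6323, -0.0231, 0.2158]
eef_rot: [0.715, 0.699, 0.0, 0.0]
ft_force: [-0.3, -0.6, 1.0]
width: 0.0161
```

Emit:
{"name": "step_arm", "arguments": {"commands": [[0, 0, 0.0005, 0, 0, 0], [0, 0, 0, 0, 0, 0]]}}

```text
time: 12.1
ee_pos: [0.6324, -0.0231, 0.2154]
eef_rot: [0.715, 0.699, 0.0, 0.0]
ft_force: [-0.3, -0.2, 3.8]
width: 0.0157
```

Emit:
{"name": "step_arm", "arguments": {"commands": [[0, 0, -0.0003, 0, 0, 0], [0, 0, 0, 0, 0, 0]]}}

```text
time: 12.3
ee_pos: [0.6323, -0.0232, 0.2155]
eef_rot: [0.715, 0.699, 0.0, 0.0]
ft_force: [0.2, 0.2, 2.2]
width: 0.016
```

```bash
cat > f.py <<'E'
from h import *
np.set_printoptions(precision=4,suppress=True)
F=[]
for i in range(5):
    camera("scene");s=read_state();F.append(np.r_[s["ft_force"],s["torque"]])
print(s["time"],s["ee_pos"],s["eef_rot"],np.mean(F,0))
E
python3 f.py
```

```text
12.55 [ 0.6322 -0.0231  0.2154] [0.7148 0.6994 0.0001 0.0001] [-0.1436 -0.1959  2.715   0.0727 -0.0912 -0.006 ]
```

Emit:
{"name": "step_arm", "arguments": {"commands": [[0, 0, -0.0003, 0, 0, 0], [0, 0.001, 0, 0, 0, 0], [0, 0.002, 0, 0, 0, 0], [0, 0.002, 0, 0, 0, 0], [0, 0.002, 0, 0, 0, 0], [0, 0.002, 0, 0, 0, 0], [0, 0.001, 0, 0, 0, 0], [0, 0, 0, 0, 0, 0]]}}

```text
time: 13.35
ee_pos: [0.6424, -0.0233, 0.2156]
eef_rot: [0.715, 0.699, 0.0, 0.0]
ft_force: [-1.6, 0.1, 1.8]
width: 0.0158
```

```bash
python3 f.py
```

```text
13.6 [ 0.6422 -0.0233  0.2157] [0.7148 0.6994 0.0001 0.0001] [-1.807  -0.0377  2.0295  0.1236  0.3737 -0.0015]
```

Emit:
{"name": "step_arm", "arguments": {"commands": [[0, 0.002, -0.0001, 0, 0, 0], [0, 0.002, -0.0001, 0, 0, 0], [0, 0.002, 0, 0, 0, 0], [0, 0.002, 0, 0, 0, 0], [0, 0.001, 0, 0, 0, 0], [0, 0, 0, 0, 0, 0]]}}

```text
time: 14.2
ee_pos: [0.6514, -0.0235, 0.2158]
eef_rot: [0.715, 0.699, 0.0, 0.0]
ft_force: [-1.7, 0.7, 1.9]
width: 0.0161
```

Emit:
{"name": "step_arm", "arguments": {"commands": [[0, 0.001, 0, 0, 0, 0], [0, 0.001, 0, 0, 0, 0], [0, 0, 0, 0, 0, 0]]}}

```text
time: 14.5
ee_pos: [0.6533, -0.0236, 0.2158]
eef_rot: [0.715, 0.699, 0.0, 0.0]
ft_force: [-1.7, 0.6, 1.4]
width: 0.0157
```

Emit:
{"name": "step_arm", "arguments": {"commands": [[0, 0.001, 0, 0, 0, 0], [0, 0.001, 0, 0, 0, 0], [0, 0, 0, 0, 0, 0]]}}

```text
time: 14.8
ee_pos: [0.6553, -0.0237, 0.2159]
eef_rot: [0.715, 0.699, 0.0, 0.0]
ft_force: [-1.3, -0.8, 2.3]
width: 0.0161
```

Emit:
{"name": "step_arm", "arguments": {"commands": [[0, 0.001, 0, 0, 0, 0], [0, 0.001, 0, 0, 0, 0], [0, 0, 0, 0, 0, 0]]}}

```text
time: 15.1
ee_pos: [0.6574, -0.0237, 0.2157]
eef_rot: [0.715, 0.699, 0.0, 0.0]
ft_force: [-0.4, 0.4, -0.8]
width: 0.0159
```

Emit:
{"name": "step_arm", "arguments": {"commands": [[0, 0.001, 0, 0, 0, 0], [0, 0.001, 0, 0, 0, 0], [0, 0, 0, 0, 0, 0]]}}

```text
time: 15.4
ee_pos: [0.6593, -0.0237, 0.2157]
eef_rot: [0.715, 0.699, -0.0, -0.0]
ft_force: [-0.0, 0.6, -1.5]
width: 0.0159
```

The vertical load fell to zero at TCP x≈0.657, so the bar is past the notch edge. I'll centre it and lower.

Emit:
{"name": "step_arm", "arguments": {"commands": [[0, 0.001, 0, 0, 0, 0], [0, 0.001, 0, 0, 0, 0], [0, 0, 0, 0, 0, 0]]}}

```text
time: 15.7
ee_pos: [0.6613, -0.0238, 0.2158]
eef_rot: [0.715, 0.699, 0.0, 0.0]
ft_force: [-0.2, -0.7, -1.6]
width: 0.0158
```

Emit:
{"name": "step_arm", "arguments": {"commands": [[0, 0, 0.001, 0, 0, 0], [0, 0, 0.001, 0, 0, 0], [0, 0, 0.001, 0, 0, 0], [0, 0, 0, 0, 0, 0]]}}

```text
time: 16.1
ee_pos: [0.6611, -0.0238, 0.2126]
eef_rot: [0.715, 0.699, -0.0, -0.0]
ft_force: [0.0, 0.1, -1.4]
width: 0.0158
```

Emit:
{"name": "step_arm", "arguments": {"commands": [[0, 0, 0.0005, 0, 0, 0], [0, 0, 0.0005, 0, 0, 0], [0, 0, 0, 0, 0, 0]]}}

```text
time: 16.4
ee_pos: [0.6612, -0.0238, 0.2118]
eef_rot: [0.715, 0.699, -0.0, 0.0]
ft_force: [-0.0, 0.8, -0.6]
width: 0.0159
```

Emit:
{"name": "step_arm", "arguments": {"commands": [[0, 0, 0.0005, 0, 0, 0], [0, 0, 0, 0, 0, 0], [0, 0, 0, 0, 0, 0]]}}

```text
time: 16.7
ee_pos: [0.6612, -0.0238, 0.2114]
eef_rot: [0.715, 0.699, 0.0, 0.0]
ft_force: [-0.6, 0.6, -0.7]
width: 0.0161
```

Emit:
{"name": "step_arm", "arguments": {"commands": [[0, 0, 0.0003, 0, 0, 0], [0, 0, 0, 0, 0, 0], [0, 0, 0, 0, 0, 0]]}}

```text
time: 17.0
ee_pos: [0.6612, -0.0238, 0.2112]
eef_rot: [0.715, 0.699, 0.0, 0.0]
ft_force: [-0.2, 0.5, -0.6]
width: 0.0161
```

```bash
python3 f.py
```

```text
17.25 [ 0.6612 -0.0238  0.2111] [0.7148 0.6994 0.     0.0001] [-0.0587 -0.6606  0.0775  0.0893 -0.1352 -0.0224]
```

The load is about 1.4 N, close to the pan's weight, at 4.7 mm below the run contact height. That means it is seated on the notch floor, so I'll release it.

Emit:
{"name": "step_arm", "arguments": {"commands": [[0, 0, 0, 0, 0, 0], [0, 0, 0, 0, 0, 0], [0, 0, 0, 0, 0, 0], [0, 0, 0, 0, 0, 0], [0, 0, 0, 0, 0, 0], [0, 0, 0, 0, 0, 0]], "gripper": 0.45, "grip_force": 5}}

```text
time: 17.85
ee_pos: [0.6612, -0.0238, 0.211]
eef_rot: [0.715, 0.699, -0.0, 0.0]
ft_force: [0.2, 0.1, -0.6]
width: 0.0388
```

```bash
python3 - <<'E'
from h import *
s=read_state();print(s["ee_pos"],s["ft_force"],s["width"])
A=[camera(n)[:,:,::-1] for n in("scene","wrist")]
a=cv2.resize(A[0][180:360,275:465],(400,380));b=cv2.resize(A[1][150:400,200:450],(400,380),interpolation=cv2.INTER_CUBIC)
cv2.imwrite("pics/r1.png",np.hstack([a,b]))
E
```

```text
[ 0.66116065 -0.02376564  0.21103328] [ 0.2417753   0.12575162 -0.5961026 ] 0.03877416895083018
```

View pics/r1.png

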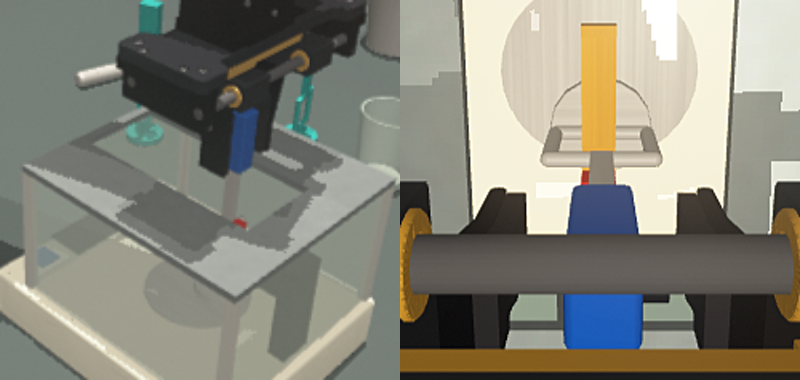

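The hanger stands upright with the jaws clear. The brass arm passes through the eye, and the red stop is right behind the bar at wrist crop (585,177). I'll retreat straight up.

Emit:
{"name": "step_arm", "arguments": {"commands": [[0, 0, -0.005, 0, 0, 0], [0, 0, -0.01, 0, 0, 0], [0, 0, -0.015, 0, 0, 0], [0, 0, -0.02, 0, 0, 0], [0, 0, -0.02, 0, 0, 0], [0, 0, -0.02, 0, 0, 0], [0, 0, -0.02, 0, 0, 0], [0, 0, -0.02, 0, 0, 0], [0, 0, -0.02, 0, 0, 0], [0, 0, 0, 0, 0, 0], [0, 0, 0, 0, 0, 0]]}}

```text
time: 19.05
ee_pos: [0.6613, -0.0235, 0.362]
eef_rot: [0.715, 0.699, 0.001, 0.001]
ft_force: [-0.6, 0.4, -0.5]
width: 0.039
```

```bash
python3 - <<'E'
from h import *
np.set_printoptions(precision=4,suppress=True)
cs=get_calibration("scene");cw=get_calibration("wrist")
def cen(im,r):
    h=cv2.cvtColor(im,cv2.COLOR_RGB2HSV);m=cv2.inRange(h,(105,120,40),(125,255,255));k=np.zeros_like(m);y0,y1,x0,x1=r;k[y0:y1,x0:x1]=m[y0:y1,x0:x1]
    return cv2.findNonZero(k).reshape(-1,2).mean(0),cv2.boundingRect(k)
pr=proj(cs,[.6615,-.0238,.21]).astype(int);print("pred",pr)
for i in range(6):
    im=camera("scene")
    if i%5==0: print(cen(im,(pr[1]-30,pr[1]+30,pr[0]-25,pr[0]+25)))
w=camera("wrist");cv2.imwrite("pics/w5.png",w[:,:,::-1]);s=read_state();print(s["time"],s["ee_pos"],s["ft_force"])
b=cv2.resize(w[100:400,160:480,::-1],(400,380),interpolation=cv2.INTER_CUBIC)
cv2.imwrite("pics/r2.png",np.hstack([cv2.resize(im[180:360,275:465,::-1],(400,380)),b]))
E
```

```text
pred [386 243]
(array([387.3383, 244.2934]), (379, 228, 18, 34))
(array([387.3846, 244.2885]), (379, 228, 18, 34))
19.4 [ 0.661  -0.0238  0.3606] [ 1.0501 -0.4301 -0.7314]
```

View pics/r2.png

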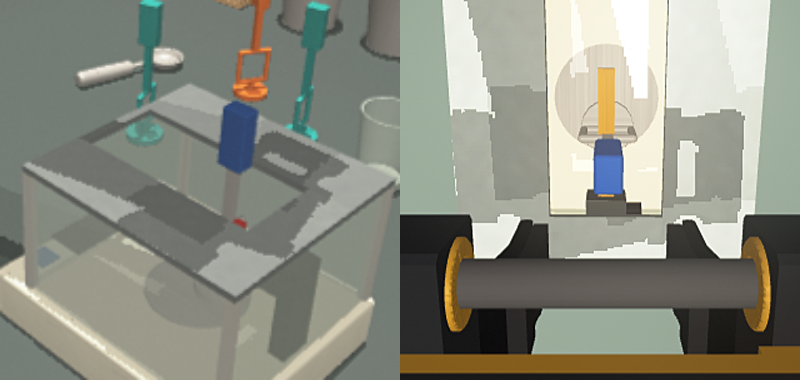

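The hanger hangs upright and still: its centroid stays at scene (387.3, 244.3) over 0.25 s. The robot is clear, so I'll hand in.

```bash
python3 -c "
from bench import *
close_job()"
```

```text
the job is handed in; nothing more can be done
```

The steel hanging pan is on the brass hook, seated in the notch in front of the red stop, and the job is handed in at about 19.4 s.

I gripped the blue tab and brought the pan down through the slot in front of the hook. I threaded the eye over the hook and rested it on the arm at about 3–5 N. I then slid it in until the load fell away at the notch, lowered it about 4.7 mm to the notch floor, released it and backed straight up.

**Last checks:**
- **Seating:** before release the hook carried about 1.4 N, close to the pan's own weight.
- **Stillness:** after the retreat the tab stayed within 0.1 px over 0.25 s, about 1 px from where I expected it. It looked upright in both views.
- **Hook load:** the highest contact reading was about 5 N against the 10 N limit.
- **Roof, glass and housing:** I saw no sign of contact in the forces or the pictures.
- **Bystanders:** the look-alikes and the spoon looked undisturbed in the last picture. The other bystanders were not re-measured.

I viewed 11 pictures, one over the budget. No check failed. The only disagreement was an early single-view estimate of the eye, about 1 cm off the two-view one; the wrist camera backed the two-view result, so I used that.

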